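# Put the bottles and the part back on their outlined mats

### The arm

A 7-joint arm with a two-finger parallel gripper is mounted at the origin on a cart in front of the work surface, level with it; the furniture and walls round the work are solid. World frame = base frame: x ahead of the robot, y to its left, z up, the work surface at z = 0. Lengths are in m, angles in rad, forces in N, time in s.
With the tool pointing down it reaches from about 0.35 to 0.9 m from the base axis. Payload 7.2 kg.
Tool frame: the origin (TCP) lies at the very end of the fingers, on their centre line; the grasp point (between the pads) lies 19 mm behind it; z points along the fingers, y is the line along which they close (so a half turn about z gives the same grasp; the last joint's range is limited). The gripper opens to 85 mm and grips with 20 to 120 N. Pads are 22 mm wide; open, the fingers measure 114 mm over their backs; the gripper's body (76 mm by 85 mm) begins 54 mm behind the grasp point. The pads swing forward as they close: fully open they stand 13 mm farther back than shut.
Start: joints at [-1.215, 0.411, -0.013, 1.596, 0.006, 1.134, -0.082], TCP at [0.257, 0.57, 0.231] pointing down, gripper open.
Joint ranges: [-2.95, 2.95], [-0.29, 1.99], [-1.47, 1.44], [0.14, 2.54], [-1.03, 4.17], [0.13, 1.85], [-2.86, 2.86]. Speed limits (rad/s): [2.39, 2.39, 3.01, 3.01, 3.14, 3.14, 3.14].

### API

Orientations are given as a 3x3 rotation matrix whose columns are the frame's x, y, z axes.
In Python, from bench import r, eyes gives the robot as it stands.
- The arm moves only by the tool move_arm, never from a script. Its argument "moves" is a list of rows, each a list of 5 numbers: the finger opening in m, from 0 to 0.0854, then the shift along the tool's x, y, z in m, then the turn about the tool's z in degrees. In form: [[jaw, dx, dy, dz, spin], ...]. A call has 1 to 10 rows; each row is the pose to reach, as a shift and turn from the pose commanded when the call began, along the tool's axes at that moment; what a row does not reach only later rows make up. A row lasts 1/10 s, in which the tool goes at most 50 mm and 8.59 degrees, less where a joint would pass 70% of its speed; a pose out of reach is approached as far as the arm can. A call with a gripper value outside its range is refused whole. The fingers move at their own pace and stop on an object; the grip force is fixed at half the most. Time passes only in rows, so rows that repeat a pose let the fingers close. It gives the time, the measured TCP pose, the force, the opening and the grip force at its end, in the units of the state.
- r.state(): the state, without advancing time (a new reading comes with each control period).
- eyes.snapshot(name): name is "scene" or "side" or "wrist"; returns a dict with "img" (480x640x3 uint8, red, green, blue), "range_z" (480x640 float32, m along the optical axis (not along the pixel's ray), 0 where there is no reading), "K" (3x3 intrinsics, pixels), "R" (3x3) and "t" (3): a world point X has camera coordinates R X + t; the wrist camera has in their place "T_tool_cam" (4x4, takes a point from camera to tool coordinates, whose origin is the TCP and whose axes are the flange's). Camera axes: x right, y down, z forward; pixel columns grow to the right and rows downward; lengths in m; the calibration is good to about 2 mm. The wrist camera is an equidistant fisheye: a pixel r from the principal point sees the ray r / f radians off the axis. A picture is of the moment at which its call begins: read the wrist's pose just before it.
- r.hand_in(): hands the job in; it is judged then, once.
The state is a dict: "time_s": time; "qpos": joint angles; "qvel": joint speeds; "tau": joint torques, N m; "eef_pos": TCP position; "eef_rot": TCP orientation; "wrist_force": force on the tool from outside, world axes, zero at the start; "torque": the same for the moment, N m; "grip_width": finger opening in m; "grasp_force": force on a finger pad.
Only numpy, scipy, OpenCV 4.12 (cv2) and the standard library are available. Lean on these libraries where they do the work, as an engineer would, in place of code of your own. Each camera call takes 0.05 s, during which the arm holds its last target. There are 200 camera calls.

### The job

On the open front part of the worktop, put the brown glass bottle, the square white bottle, the small dropper bottle and the milled aluminium part each on the white mat whose black outline matches its footprint: upright, centred in the outline and turned to line up with it. Carry them upright and set them down, do not drop them, and leave the plain white bottle and the homogeniser in the middle untouched.

Things in the scene. Friction and masses are not known exactly. Their poses are not given: they have to be found in the camera images.
- amber_bottle: Brown glass bottle with a blue cap, round, 60 mm across and 133 mm tall; the straight side reaches up to about 90 mm, then a sloping shoulder, and the cap (39 mm across) covers 114 to 133 mm. About 0.32 kg. Origin at the centre of its underside, z up.
- square_bottle: White plastic bottle with a blue cap, on the open front part of the worktop (not the like one at the back beside the teal tray), square, 50 x 50 mm and 103 mm tall; the square body reaches up to about 70 mm, the cap (39 mm across) covers 83 to 103 mm. Origin at the centre of its underside, z up, x and y square to its flat sides.
- dropper_bottle: Small brown bottle with a black rubber dropper bulb, on the open front part of the worktop (another stands far off at the right, no part of the job), round, 36 mm across and 103 mm tall; the straight body reaches up to about 50 mm (shoulder to 62 mm), then a 20 mm wide collar to 77 mm and a 14 mm wide bulb to 103 mm. Origin at the centre of its underside, z up.
- milled_part: Flat milled aluminium part, 34 mm (x) x 52 mm (y), plate 12 mm thick with a round boss (16 mm across, up to 22 mm high) centred 10 mm from the middle toward its -y end. It lies plate down. Origin at the centre of its underside, z up.
- mat_large_circle: Round white mat, 100 mm across and 4 mm thick, fixed flat on the worktop, with a thin black line on it in the shape of a circle 68 mm across: the place of the brown glass bottle. Origin at the centre of its underside (the outline is centred there too), z up; standing on it, a thing's underside is 4 mm above the worktop.
- mat_square: Round white mat, 100 mm across and 4 mm thick, fixed flat on the worktop, with a thin black line on it in the shape of a square of 58 mm: the place of the square white bottle. Its x and y axes run square to the sides of the outline. Origin at the centre of its underside (the outline is centred there too), z up; standing on it, a thing's underside is 4 mm above the worktop.
- mat_small_circle: Round white mat, 100 mm across and 4 mm thick, fixed flat on the worktop, with a thin black line on it in the shape of a circle 44 mm across: the place of the small dropper bottle. Origin at the centre of its underside (the outline is centred there too), z up; standing on it, a thing's underside is 4 mm above the worktop.
- mat_oblong: Round white mat, 100 mm across and 4 mm thick, fixed flat on the worktop, with a thin black line on it in the shape of an oblong of 42 mm (along its x) by 60 mm (along its y): the place of the milled part, either end first. Origin at the centre of its underside (the outline is centred there too), z up; standing on it, a thing's underside is 4 mm above the worktop.
- white_bottle: Plain white round bottle with a white cap, 46 mm across, 104 mm tall, standing loose behind the work on the left; a bystander. Origin at the centre of its underside, z up.
- homogeniser: Tall fixed machine in mid worktop, a bystander: base plate about 270 mm deep x 215 mm across, its top 30 mm high, with a column and a blue-capped motor head up to 0.53 m high. Its base begins 0.37 m and its head 0.42 m ahead of the robot: carry things from side to side past its front. Origin on the worktop, 80 mm behind the centre of its base plate.
Mind the look-alikes: they are no part of the job. What is shaped like the mat_square but turquoise is not meant.

How it is judged:
At the end, for the whole second after the job is handed in: Each of the four things rests upright (within 0.1 rad) on its matching mat, centred within 12 mm, at rest and released; the milled part and the square bottle are turned within 15 degrees of their outlines (the part either end first, the bottle any side first) (horizontal distance between amber_bottle and mat_large_circle below 0.012 m and z of amber_bottle in the frame of mat_large_circle between 0.001 and 0.008 m and angle between each of amber_bottle, square_bottle, dropper_bottle, milled_part's own z axis and vertical below 0.1 rad and linear speed of each of amber_bottle, square_bottle, dropper_bottle, milled_part below 0.02 m/s and contact force between the fingers and amber_bottle below 0.1 N and horizontal distance between square_bottle and mat_square below 0.012 m and z of square_bottle in the frame of mat_square between 0.001 and 0.008 m and contact force between the fingers and square_bottle below 0.1 N and horizontal distance between dropper_bottle and mat_small_circle below 0.012 m and z of dropper_bottle in the frame of mat_small_circle between 0.001 and 0.008 m and contact force between the fingers and dropper_bottle below 0.1 N and horizontal distance between milled_part and mat_oblong below 0.012 m and z of milled_part in the frame of mat_oblong between 0.001 and 0.008 m and contact force between the fingers and milled_part below 0.1 N and angle between the x axis of milled_part and the x axis of mat_oblong, either way round below 0.26 rad and (angle between the x axis of square_bottle and the x axis of mat_square, either way round below 0.26 rad or angle between the x axis of square_bottle and the y axis of mat_square, either way round below 0.26 rad)); the robot touches nothing.
It fails at once if one of the four things is tipped more than 35 degrees from upright (angle between any of amber_bottle, square_bottle, dropper_bottle, milled_part's own z axis and vertical above 0.61 rad).
It fails at once if one of the four things is dropped: let go while more than 40 mm above the worktop ((height (world z) of amber_bottle above 0.04 m and contact force between the fingers and amber_bottle below 0.02 N) or (height (world z) of square_bottle above 0.04 m and contact force between the fingers and square_bottle below 0.02 N) or (height (world z) of dropper_bottle above 0.04 m and contact force between the fingers and dropper_bottle below 0.02 N) or (height (world z) of milled_part above 0.04 m and contact force between the fingers and milled_part below 0.02 N)).
It fails at once if the plain white bottle that stands by is shifted more than 30 mm (distance of white_bottle from where it was at the start of the episode above 0.03 m).
It fails at once if the robot strikes the homogeniser (contact force between any of the arm, the fingers and homogeniser above 2 N).
It also fails if it takes over 120 s, if anything falls off the work surface, if the arm or the gripper's body presses on something with over 40 N, if the wrist force passes 120 N, or if a joint passes its speed limit or range.

## Working session

There is one attempt and no reset: what is moved stays moved. The work goes in short steps, Python scripts to look and compute and a tool call to move; the robot and the scene stay as the last step left them, time stands still between calls to the robot, and variables do not carry over. Pictures are saved under pics/ and viewed, at most 14 in all, crops included, and the job is handed in when it is done.

Besides the shell and the picture viewer there is one more tool, called by a JSON object that holds its "op" and its "data", one argument or row to a line. move_arm: Moves the arm, as the interface text tells. Its arguments: {"type":"object","properties":{"moves":{"type":"array","items":{"type":"array","items":{"type":"number"}}}},"required":["moves"]}

```bash
mkdir -p pics; ls; python3 - <<'E'
from bench import r, eyes
import cv2,numpy as np
s=r.state(); print({k:np.round(v,3).tolist() for k,v in s.items()})
for n in ["scene","side","wrist"]:
    d=eyes.snapshot(n); cv2.imwrite(f"pics/{n}0.png",d["img"][:,:,::-1]); np.savez(f"{n}0.npz",**d)
    print(n,[ (k,np.round(d[k],3).tolist()) for k in d if k not in("img","range_z")])
E
```

```text
pics
{'time_s': 0.0, 'qpos': [-1.215, 0.412, -0.013, 1.597, 0.006, 1.134, -0.082], 'qvel': [0.0, 0.001, -0.001, 0.0, -0.0, -0.001, 0.0], 'tau': [0.001, -60.064, 0.683, -29.942, 0.014, 0.01, -0.0], 'eef_pos': [0.257, 0.569, 0.23], 'eef_rot': [[-0.912, 0.411, -0.001], [0.411, 0.912, -0.002], [-0.0, -0.002, -1.0]], 'wrist_force': [0.155, -0.24, 0.125], 'torque': [-0.005, -0.039, 0.045], 'grasp_force': 0.0, 'grip_width': 0.085}
scene [('K', [[453.133, 0.0, 311.152], [0.0, 453.133, 241.822], [0.0, 0.0, 1.0]]), ('R', [[0.721, -0.693, 0.005], [-0.52, -0.546, -0.657], [0.458, 0.471, -0.754]]), ('t', [-0.377, 0.32, 0.915])]
side [('K', [[581.256, 0.0, 314.541], [0.0, 581.256, 233.447], [0.0, 0.0, 1.0]]), ('R', [[-0.998, -0.066, -0.016], [-0.01, 0.375, -0.927], [0.067, -0.925, -0.375]]), ('t', [0.585, 0.025, 1.513])]
wrist [('K', [[371.648, 0.0, 312.896], [0.0, 371.648, 237.58], [0.0, 0.0, 1.0]]), ('T_tool_cam', [[-0.0, -0.963, -0.269, 0.069], [1.0, -0.001, 0.001, 0.001], [-0.001, -0.269, 0.963, -0.142], [0.0, 0.0, 0.0, 1.0]])]
```

View pics/scene0.png

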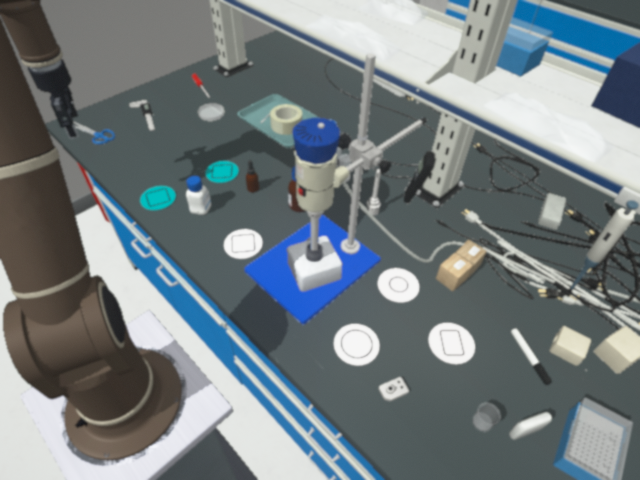

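View pics/side0.png

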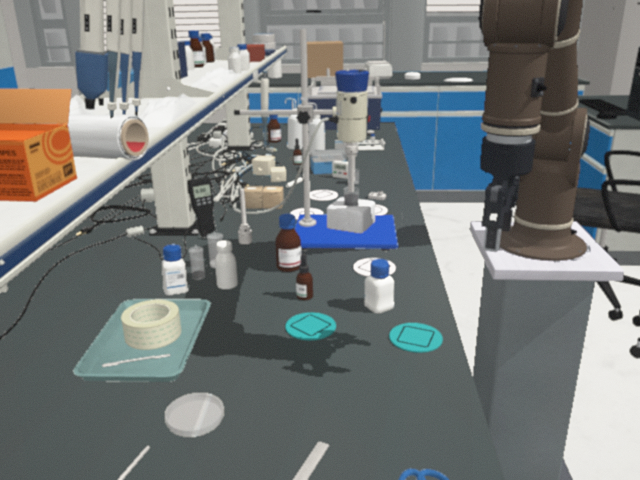

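View pics/wrist0.png

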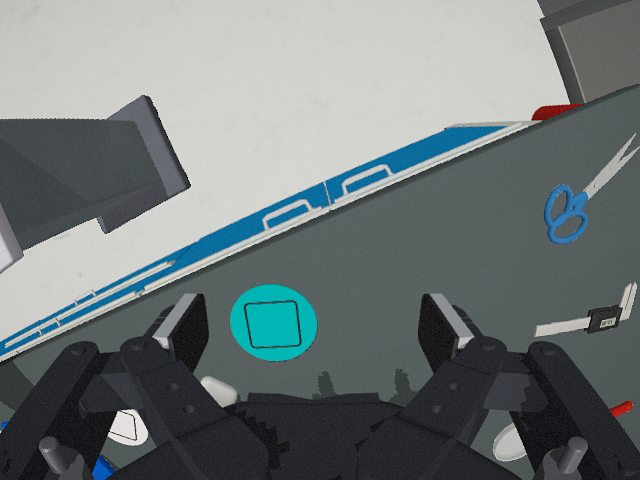

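The scene view shows the square mat at (243,243), the small circle at (398,285), the large circle at (356,344), the oblong at (451,342) and the milled part at (394,388). The side view shows the amber bottle at (289,245), the dropper at (304,283), the square bottle at (379,287) and the white bottle at (225,265). The wrist view shows only a turquoise decoy mat.

```bash
cat > h.py <<'E'
import numpy as np,cv2
def load(n): return dict(np.load(n+"0.npz"))
def cloud(d):
    v,u=np.mgrid[:480,:640]; z=d["range_z"]; K=d["K"]
    P=np.stack([(u-K[0,2])/K[0,0]*z,(v-K[1,2])/K[1,1]*z,z],-1)
    W=(P-d["t"])@d["R"]; W[z==0]=np.nan; return W
def onplane(d,uv,h):
    ray=np.linalg.inv(d["K"])@np.array([uv[0],uv[1],1.]); ray=d["R"].T@ray; c=-d["R"].T@d["t"]
    return (c+ray*(h-c[2])/ray[2])
def rectify(d,x0,y0,n,h,s=2000):  # n px square; col=+x,row=+y
    A=np.array([[1/s,0,x0],[0,1/s,y0],[0,0,h],[0,0,1]])
    H=d["K"]@np.c_[d["R"],d["t"]]@A
    return cv2.warpPerspective(d["img"],H,(n,n),flags=cv2.WARP_INVERSE_MAP|cv2.INTER_CUBIC)
E
python3 - <<'E'
from h import *
S=load("scene"); D=load("side"); tiles=[]
for n,uv,h in [("msq",(243,243),.004),("msm",(398,285),.004),("mlg",(356,344),.004),("mob",(451,342),.004),("part",(394,388),.012)]:
    p=onplane(S,uv,h); x0,y0=p[:2]-.075; I=rectify(S,x0,y0,300,h); g=cv2.cvtColor(I,cv2.COLOR_RGB2GRAY)
    _,b=cv2.threshold(g,0,255,cv2.THRESH_OTSU)
    cs,hi=cv2.findContours(b,cv2.RETR_CCOMP,cv2.CHAIN_APPROX_NONE)
    print(n,p.round(3))
    for c,k in zip(cs,hi[0]):
        if cv2.contourArea(c)>800:
            (cx,cy),(w,hh),a=cv2.minAreaRect(c); M=cv2.moments(c)
            print("  ","hole" if k[3]>=0 else "outer",np.round([x0+cx/2000,y0+cy/2000,w/2,hh/2,a],4),"cent",np.round([x0+M['m10']/M['m00']/2000,y0+M['m01']/M['m00']/2000],4))
    tiles.append(cv2.resize(I,(260,260)))
tiles.append(tiles[0]*0)
cv2.imwrite("pics/tiles.png",np.vstack([np.hstack(tiles[:3]),np.hstack(tiles[3:])])[:,:,::-1])
W=cloud(D);WS=cloud(S)
for n,uv in [("amber",(289,245)),("drop",(304,287)),("sq",(379,290)),("white",(225,265)),]:
    q=W[uv[1],uv[0]]; print(n,q.round(3))
    for nm,w in(("side",W),("scene",WS)):
        m=np.linalg.norm(w[...,:2]-q[:2],axis=-1)<.06; m&=(w[...,2]>.01)&(w[...,2]<.15); P=w[m]
        if len(P)<10: continue
        hh=np.linspace(0.01,.14,14)
        for a,b in((.01,.05),(.05,.085),(.085,.1),(.1,.14)):
            k=P[(P[:,2]>a)&(P[:,2]<=b)]
            if len(k)>5: print("  ",nm,a,b,len(k),"x",np.percentile(k[:,0],[3,50,97]).round(3),"y",np.percentile(k[:,1],[3,50,97]).round(3))
E
```

```text
msq [0.433 0.165 0.004]
   outer [  0.4318   0.1656 103.     102.5     90.    ] cent [0.432  0.1653]
msm [ 0.621 -0.202  0.004]
   outer [  0.6228  -0.2001 103.5903 101.3715  33.6901] cent [ 0.623  -0.2002]
mlg [ 0.43  -0.239  0.004]
   outer [  0.4307  -0.2379 101.5    102.      90.    ] cent [ 0.4309 -0.2378]
mob [ 0.585 -0.38   0.004]
   outer [  0.5847  -0.3811 100.5    103.      90.    ] cent [ 0.5849 -0.381 ]
part [ 0.409 -0.362  0.012]
   outer [ 0.4063 -0.3612 37.2191 55.3605 69.444 ] cent [ 0.4067 -0.3612]
amber [0.631 0.2   0.073]
   side 0.01 0.05 380 x [0.61  0.635 0.665] y [0.177 0.193 0.201]
   side 0.05 0.085 369 x [0.61  0.634 0.664] y [0.171 0.193 0.2  ]
   side 0.085 0.1 146 x [0.616 0.636 0.658] y [0.168 0.184 0.193]
   side 0.1 0.14 272 x [0.619 0.636 0.655] y [0.159 0.181 0.189]
   scene 0.01 0.05 117 x [0.606 0.611 0.622] y [0.143 0.158 0.182]
   scene 0.05 0.085 93 x [0.607 0.61  0.616] y [0.152 0.164 0.183]
   scene 0.085 0.1 51 x [0.613 0.619 0.627] y [0.158 0.169 0.188]
   scene 0.1 0.14 58 x [0.619 0.621 0.635] y [0.161 0.171 0.184]
drop [0.587 0.326 0.03 ]
[... 669 characters left out ...]
3 0.37  0.383]
   side 0.085 0.1 127 x [0.413 0.431 0.448] y [0.356 0.37  0.376]
   side 0.1 0.14 138 x [0.414 0.43  0.445] y [0.34  0.359 0.374]
   scene 0.01 0.05 246 x [0.401 0.417 0.457] y [0.324 0.335 0.356]
   scene 0.05 0.085 245 x [0.402 0.42  0.455] y [0.326 0.338 0.359]
   scene 0.085 0.1 64 x [0.411 0.421 0.444] y [0.334 0.34  0.358]
   scene 0.1 0.14 115 x [0.413 0.43  0.445] y [0.337 0.352 0.37 ]
white [0.764 0.286 0.06 ]
   side 0.01 0.05 326 x [0.746 0.762 0.787] y [0.267 0.283 0.29 ]
   side 0.05 0.085 305 x [0.747 0.764 0.786] y [0.265 0.28  0.288]
   side 0.085 0.1 90 x [0.752 0.765 0.782] y [0.264 0.278 0.282]
   side 0.1 0.14 83 x [0.753 0.768 0.782] y [0.251 0.27  0.28 ]
```

View pics/tiles.png

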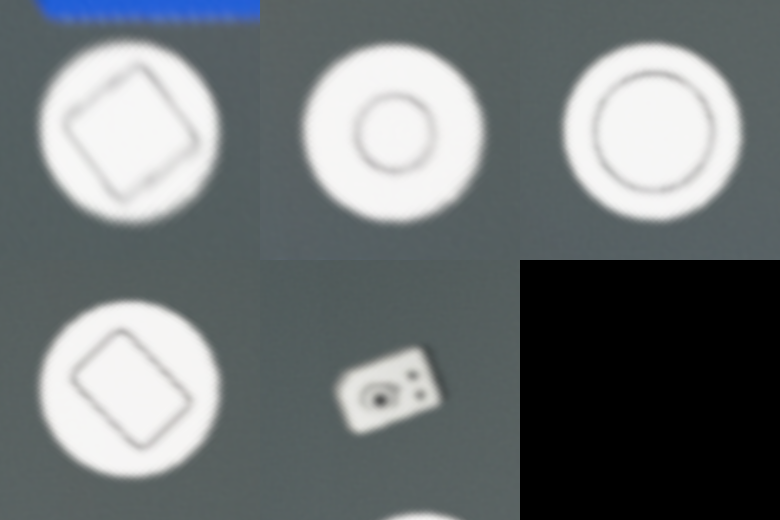

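The tiles show the mat outlines cleanly. The square is turned about 53° mod 90, the oblong's long side about 46°, and the part's long axis about -21°. Next I'll do refined fits and check clearance around the homogeniser.

```bash
cat >> h.py <<'E'
def plan(s,x,y,z,yaw):
    R=np.array(s["eef_rot"]);d=R.T@(np.array([x,y,z])-s["eef_pos"])
    cur=np.degrees(np.arctan2(R[1,1],R[0,1])); sp=(cur-yaw+90)%180-90
    print("pos",np.round(s["eef_pos"],4),"yaw",cur.round(1),"q7 %.2f"%s["qpos"][6],"-> d(mm)",(d*1000).round(1),"spin",round(sp,1))
E
python3 - <<'E'
from h import *
from scipy.optimize import minimize
S=load("scene"); D=load("side")
for n,c in [("msq",(.432,.1654)),("mob",(.585,-.381))]:
    x0,y0=np.array(c)-.045; I=rectify(S,x0,y0,180,.004); g=cv2.cvtColor(I,cv2.COLOR_RGB2GRAY).astype(np.uint8)
    bh=cv2.morphologyEx(g,cv2.MORPH_BLACKHAT,np.ones((21,21))); v,u=np.mgrid[:180,:180]
    m=(bh>25)&(np.hypot(u-90,v-90)<86); (cx,cy),wh,a=cv2.minAreaRect(np.c_[u[m],v[m]].astype(np.float32))
    print(n,x0+cx/2000,y0+cy/2000,np.array(wh)/2,a)
W=[cloud(S),cloud(D)]
def pts(c,r,lo,hi): return [w[(np.hypot(w[...,0]-c[0],w[...,1]-c[1])<r)&(w[...,2]>lo)&(w[...,2]<hi)] for w in W]
def huber(e,k=.002): e=abs(e); return np.where(e<k,e*e/2,k*(e-k/2)).mean()
for n,c,lo,hi,r in [("amber",(.637,.172),.01,.085,.030),("dropper",(.587,.315),.01,.048,.018),("white",(.767,.265),.01,.08,.023),("amb cap",(.637,.172),.116,.13,.0195)]:
    for P in pts(c,r+.02,lo,hi)+[np.vstack(pts(c,r+.02,lo,hi))]:
        if len(P)>20:
            o=minimize(lambda p:huber(np.hypot(P[:,0]-p[0],P[:,1]-p[1])-r)*1e6,c,method="Nelder-Mead"); print(n,len(P),o.x.round(4),o.fun)
for P in pts((.43,.355),.045,.01,.065)+[np.vstack(pts((.43,.355),.045,.01,.065))]:
    def f(p):
        a=p[2]; X=P[:,:2]-p[:2]; q=abs(X@np.array([[np.cos(a),-np.sin(a)],[np.sin(a),np.cos(a)]])); return huber(q.max(1)-.025)*1e6
    o=min((minimize(f,(.43,.355,a),method="Nelder-Mead") for a in np.radians([-40,-20,0,20,40])),key=lambda o:o.fun); print("sq",len(P),o.x[:2].round(4),np.degrees(o.x[2])%90,o.fun)
A=np.vstack([w.reshape(-1,3) for w in W]);A=A[np.isfinite(A).all(1)]
for lo,hi in((.01,.04),(.04,.1),(.1,.2),(.2,.3),(.3,.4),(.4,.55)):
    k=A[(A[:,2]>lo)&(A[:,2]<hi)&(A[:,0]>.34)&(A[:,0]<.72)&(abs(A[:,1])<.138)]
    print(lo,hi,len(k),np.percentile(k[:,:2],[1,50,99],axis=0).round(3).tolist())
E
```

```text
msq 0.4328039703369141 0.16553595581054686 [62.15874863 61.28401947] 55.25682067871094
mob 0.5854869041442871 -0.38092480850219723 [64.82117462 46.47238159] 45.90938186645508
amber 211 [0.6386 0.168 ] 1.4305649962774247
amber 749 [0.6378 0.1676] 2.0732112797975772
amber 960 [0.6382 0.1676] 1.9639967337937838
dropper 133 [0.5881 0.3147] 1.1495383987150403
dropper 272 [0.5878 0.3142] 1.429382334109663
dropper 405 [0.5879 0.3144] 1.3528068251264391
white 598 [0.7683 0.2631] 2.5006439411922132
white 598 [0.7683 0.2631] 2.5006439411922132
amb cap 100 [0.6378 0.1675] 1.4202440806475367
amb cap 118 [0.6383 0.1675] 1.3497332531919137
sq 353 [0.4303 0.3548] 33.05322820816134 1.465374109915946
sq 693 [0.4288 0.3507] 34.03403061279755 1.2896436487566363
sq 1046 [0.4295 0.3519] 33.87503864175139 2.076563808611556
0.01 0.04 7999 [[0.373, -0.129], [0.472, -0.012], [0.638, 0.086]]
0.04 0.1 3355 [[0.428, -0.119], [0.483, -0.044], [0.661, 0.021]]
0.1 0.2 1460 [[0.471, -0.11], [0.503, -0.046], [0.659, -0.02]]
0.2 0.3 1753 [[0.454, -0.079], [0.496, -0.043], [0.617, -0.0]]
0.3 0.4 5354 [[0.45, -0.122], [0.514, -0.056], [0.708, 0.005]]
0.4 0.55 3216 [[0.45, -0.083], [0.499, -0.049], [0.616, 0.0]]
```

```bash
python3 - <<'E'
from bench import r
from h import plan
plan(r.state(),.638,.1677,.200,15)
E
```

```text
pos [0.2569 0.5694 0.2306] yaw 65.7 q7 -0.08 -> d(mm) [-512.6 -209.4   30.9] spin 50.7
```

{"op": "move_arm", "data": {
  "moves": [
    [0.085,-45,-18,3,5],
    [0.085,-0.09,-0.036,0.005,10],
    [0.085,-0.14,-0.055,0.008,15],
    [0.085,-0.18,-0.075,0.011,20],
    [0.085,-0.23,-0.094,0.014,25],
    [0.085,-0.28,-0.115,0.017,30],
    [0.085,-0.33,-0.135,0.02,35],
    [0.085,-0.38,-0.155,0.023,40],
    [0.085,-0.43,-0.175,0.026,45],
    [0.085,-0.46,-0.188,0.028,48]
  ]
}}

```text
time_s: 1.15
eef_pos: [0.5984, 0.2095, 0.2032]
eef_rot: [[-0.302, 0.953, -0.0], [0.953, 0.302, 0.0], [0.0, -0.0, -1.0]]
wrist_force: [0.8, 0.7, -0.4]
grip_width: 0.0849
grasp_force: 0.0
```

My first row was in mm by mistake. It was clipped to 50 mm in roughly the intended direction, so no harm was done. I'll use metres from here on.

```bash
python3 - <<'E'
from bench import r
from h import plan
plan(r.state(),.638,.1677,.19,15)
E
```

```text
pos [0.5984 0.2095 0.2032] yaw 17.6 q7 0.02 -> d(mm) [-51.8  25.2  13.2] spin 2.6
```

{"op": "move_arm", "data": {
  "moves": [
    [0.085,-0.03,0.014,0.006,1.5],
    [0.085,-0.052,0.025,0.013,2.6],
    [0.085,-0.052,0.025,0.013,2.6],
    [0.085,-0.052,0.025,0.013,2.6]
  ]
}}

```text
time_s: 1.55
eef_pos: [0.6367, 0.1688, 0.1898]
eef_rot: [[-0.26, 0.966, -0.001], [0.966, 0.26, -0.0], [0.0, -0.001, -1.0]]
wrist_force: [-0.4, 0.6, -0.9]
grip_width: 0.0853
grasp_force: 0.0
```

```bash
python3 - <<'E'
from bench import r,eyes
from h import *
s=r.state(); plan(s,.638,.1677,.110,15)
d=eyes.snapshot("wrist"); e=eyes.snapshot("scene")
cv2.imwrite("pics/a1.png",np.hstack([cv2.resize(d["img"],(400,300)),cv2.resize(e["img"],(400,300))])[:,:,::-1])
E
```

```text
pos [0.6367 0.1688 0.1898] yaw 15.1 q7 0.08 -> d(mm) [-1.4  1.1 79.8] spin 0.1
```

View pics/a1.png

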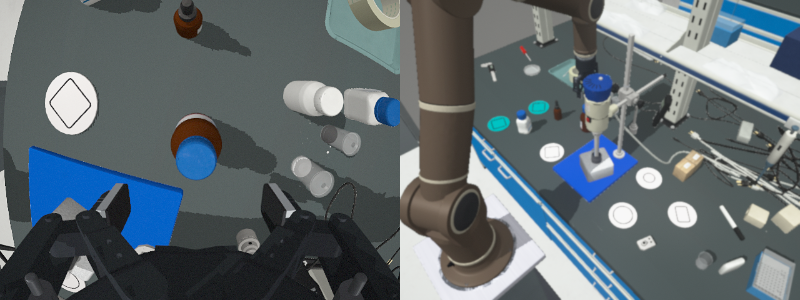

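The wrist view shows the blue cap centred between the open fingers (about (196,157) in the half-size image). In the scene view the arm stands well left of the homogeniser head. Next I'll descend, grip the cap and lift.

{"op": "move_arm", "data": {
  "moves": [
    [0.085,-0.001,0.001,0.03,0],
    [0.085,-0.001,0.001,0.06,0],
    [0.085,-0.001,0.001,0.08,0],
    [0.085,-0.001,0.001,0.08,0],
    [0.05,-0.001,0.001,0.08,0],
    [0.03,-0.001,0.001,0.08,0],
    [0.03,-0.001,0.001,0.08,0],
    [0.03,-0.001,0.001,0.08,0],
    [0.03,-0.001,0.001,0.08,0],
    [0.03,-0.001,0.001,0.08,0]
  ]
}}

```text
time_s: 2.65
eef_pos: [0.639, 0.1686, 0.1123]
eef_rot: [[-0.261, 0.965, 0.002], [0.965, 0.261, 0.001], [0.001, 0.002, -1.0]]
wrist_force: [-2.1, 0.3, 6.1]
grip_width: 0.0373
grasp_force: 59.5
```

{"op": "move_arm", "data": {
  "moves": [
    [0.03,0,0,-0.01,0],
    [0.03,0,0,-0.03,0],
    [0.03,0,0,-0.06,0],
    [0.03,0,0,-0.09,0],
    [0.03,0,0,-0.1,0]
  ]
}}

```text
time_s: 3.15
eef_pos: [0.6398, 0.1685, 0.2145]
eef_rot: [[-0.261, 0.965, 0.005], [0.965, 0.261, 0.002], [0.0, 0.005, -1.0]]
wrist_force: [1.0, -0.4, -1.6]
grip_width: 0.0375
grasp_force: 60.7
```

```bash
python3 - <<'E'
from bench import r
from h import plan
s=r.state();print(s["grip_width"],s["grasp_force"],s["wrist_force"])
for p in [(.45,.17,.2,15),(.35,.07,.2,0),(.35,-.12,.2,-10),(.431,-.238,.2,-29)]: plan(s,*p)
E
```

```text
0.03746891854286917 60.66000237129629 [ 1.04725625 -0.35776904 -1.57699953]
pos [0.6398 0.1685 0.2145] yaw 15.1 q7 0.07 -> d(mm) [  50.9 -182.9   13.5] spin 0.1
pos [0.6398 0.1685 0.2145] yaw 15.1 q7 0.07 -> d(mm) [ -19.6 -305.5   12.8] spin 15.1
pos [0.6398 0.1685 0.2145] yaw 15.1 q7 0.07 -> d(mm) [-203.  -355.    12.5] spin 25.1
pos [0.6398 0.1685 0.2145] yaw 15.1 q7 0.07 -> d(mm) [-338.  -307.5   12.7] spin 44.1
```

{"op": "move_arm", "data": {
  "moves": [
    [0.03,0.008,-0.03,0,0],
    [0.03,0.018,-0.07,0,0],
    [0.03,0.03,-0.11,0,0],
    [0.03,0.04,-0.15,0,0],
    [0.03,0.045,-0.185,0,1],
    [0.03,0.035,-0.215,0,4],
    [0.03,0.02,-0.245,0,7],
    [0.03,0.005,-0.27,0,10],
    [0.03,-0.008,-0.29,0,13],
    [0.03,-0.02,-0.305,0,15]
  ]
}}

```text
time_s: 4.15
eef_pos: [0.3473, 0.0684, 0.2101]
eef_rot: [[0.0, 1.0, -0.001], [1.0, -0.0, 0.0], [0.0, -0.001, -1.0]]
wrist_force: [-0.3, -0.3, -1.7]
grip_width: 0.0374
grasp_force: 61.0
```

```bash
python3 - <<'E'
from bench import r
from h import plan
s=r.state();print(s["grip_width"],s["grasp_force"],s["wrist_force"])
for p in [(.35,-.04,.2,-5),(.35,-.12,.2,-10),(.431,-.238,.2,-29)]: plan(s,*p)
E
```

```text
0.03743469070542812 61.04449509177357 [-0.26492802 -0.29215337 -1.69016262]
pos [0.3473 0.0684 0.2101] yaw -0.0 q7 -0.36 -> d(mm) [-108.4    2.7   10. ] spin 5.0
pos [0.3473 0.0684 0.2101] yaw -0.0 q7 -0.36 -> d(mm) [-188.4    2.7   10. ] spin 10.0
pos [0.3473 0.0684 0.2101] yaw -0.0 q7 -0.36 -> d(mm) [-306.4   83.7    9.9] spin 29.0
```

{"op": "move_arm", "data": {
  "moves": [
    [0.03,-0.03,0,0,2],
    [0.03,-0.065,0,0,4],
    [0.03,-0.1,0,0,6],
    [0.03,-0.14,0,0,8],
    [0.03,-0.175,0.003,0,10],
    [0.03,-0.21,0.01,0,14],
    [0.03,-0.24,0.03,0,18],
    [0.03,-0.265,0.05,0,22],
    [0.03,-0.29,0.07,0,26],
    [0.03,-0.306,0.083,0,29]
  ]
}}

```text
time_s: 5.15
eef_pos: [0.4335, -0.2381, 0.2101]
eef_rot: [[0.486, 0.874, 0.0], [0.874, -0.486, -0.001], [-0.001, 0.001, -1.0]]
wrist_force: [-0.6, 0.4, -2.6]
grip_width: 0.0373
grasp_force: 61.1
```

```bash
python3 - <<'E'
from bench import r,eyes
from h import *
s=r.state();print(s["grip_width"],s["grasp_force"],s["wrist_force"])
plan(s,.431,-.238,.118,-29)
d=eyes.snapshot("scene")
I=d["img"][200:460,260:560]; cv2.imwrite("pics/a2.png",cv2.resize(I,None,fx=2,fy=2)[:,:,::-1])
w=cloud(d)
m=(np.hypot(w[...,0]-.431,w[...,1]+.238)<.06)&(w[...,2]>.06)&(w[...,2]<.2);P=w[m]
for a in np.arange(.06,.2,.015):
    k=P[(P[:,2]>a)&(P[:,2]<a+.015)]
    if len(k):print(a.round(3),len(k),np.percentile(k[:,:2],[2,98],axis=0).round(3).tolist(),k[:,2].min().round(3))
E
```

```text
0.03727841108781949 61.08083613915369 [-0.57988131  0.36513093 -2.58761685]
pos [ 0.4335 -0.2381  0.2101] yaw -29.1 q7 0.14 -> d(mm) [-1.1 -2.3 92.1] spin -0.1
0.09 7 [[0.403, -0.263], [0.421, -0.233]] 0.1
0.105 114 [[0.403, -0.267], [0.44, -0.217]] 0.105
0.12 120 [[0.403, -0.267], [0.442, -0.221]] 0.12
0.135 127 [[0.403, -0.267], [0.439, -0.217]] 0.135
0.15 134 [[0.403, -0.267], [0.439, -0.22]] 0.15
0.165 205 [[0.403, -0.267], [0.452, -0.214]] 0.165
0.18 262 [[0.407, -0.263], [0.451, -0.218]] 0.18
0.195 39 [[0.415, -0.254], [0.436, -0.232]] 0.195
```

View pics/a2.png

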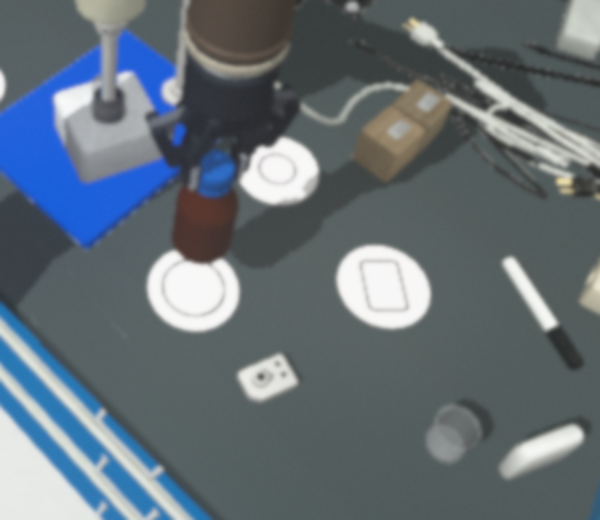

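The bottle hangs upright over its mat (mat centre about (193,287) in the crop). Lowering it now.

{"op": "move_arm", "data": {
  "moves": [
    [0.03,-0.001,-0.002,0.03,0],
    [0.03,-0.001,-0.002,0.06,0],
    [0.03,-0.001,-0.002,0.08,0],
    [0.03,-0.001,-0.002,0.088,0],
    [0.03,-0.001,-0.002,0.091,0],
    [0.03,-0.001,-0.002,0.093,0],
    [0.03,-0.001,-0.002,0.093,0]
  ]
}}

```text
time_s: 5.9
eef_pos: [0.4309, -0.2364, 0.1181]
eef_rot: [[0.483, 0.876, 0.001], [0.876, -0.483, -0.0], [0.0, 0.001, -1.0]]
wrist_force: [-0.6, 0.8, -2.0]
grip_width: 0.0369
grasp_force: 61.1
```

{"op": "move_arm", "data": {
  "moves": [
    [0.03,0,0,0.001,0],
    [0.03,0,0,0.002,0],
    [0.03,0,0,0.002,0]
  ]
}}

```text
time_s: 6.2
eef_pos: [0.4309, -0.2364, 0.1163]
eef_rot: [[0.483, 0.876, 0.001], [0.876, -0.483, 0.0], [0.001, 0.001, -1.0]]
wrist_force: [-0.7, 0.7, 5.7]
grip_width: 0.0376
grasp_force: 62.2
```

{"op": "move_arm", "data": {
  "moves": [
    [0.045,0,0,0.002,0],
    [0.065,0,0,0.002,0],
    [0.085,0,0,0.002,0],
    [0.085,0,0,0.002,0],
    [0.085,0,0,0.002,0],
    [0.085,0,0,-0.02,0],
    [0.085,0,0,-0.06,0],
    [0.085,0,0,-0.1,0],
    [0.085,0,0,-0.1,0]
  ]
}}

```text
time_s: 7.1
eef_pos: [0.4326, -0.238, 0.2198]
eef_rot: [[0.484, 0.875, 0.007], [0.875, -0.484, -0.002], [0.002, 0.007, -1.0]]
wrist_force: [0.6, -0.2, -0.4]
grip_width: 0.0851
grasp_force: 0.0
```

```bash
python3 - <<'E'
from bench import r
from h import plan
s=r.state();plan(s,.4065,-.3612,.12,69.4)
E
```

```text
pos [ 0.4326 -0.238   0.2198] yaw -28.9 q7 0.13 -> d(mm) [-120.7   36.    99.9] spin 81.7
```

{"op": "move_arm", "data": {
  "moves": [
    [0.06,-0.012,0.004,0,8],
    [0.06,-0.025,0.008,0,16],
    [0.06,-0.037,0.011,0,24],
    [0.06,-0.05,0.015,0,32],
    [0.06,-0.062,0.018,0,40],
    [0.06,-0.075,0.022,0.01,48],
    [0.06,-0.09,0.027,0.02,56],
    [0.06,-0.105,0.032,0.03,64],
    [0.06,-0.121,0.036,0.04,72],
    [0.06,-0.121,0.036,0.05,80]
  ]
}}

```text
time_s: 8.1
eef_pos: [0.4024, -0.3617, 0.165]
eef_rot: [[0.943, -0.331, -0.0], [-0.331, -0.943, -0.002], [0.0, 0.002, -1.0]]
wrist_force: [0.1, -0.6, 0.2]
grip_width: 0.0601
grasp_force: 0.0
```

{"op": "move_arm", "data": {
  "moves": [
    [0.06,0,0,0,1.7],
    [0.06,0,0,0,1.7],
    [0.06,0,0,0,1.7]
  ]
}}

```text
time_s: 8.4
eef_pos: [0.4038, -0.3594, 0.1657]
eef_rot: [[0.937, -0.348, 0.0], [-0.348, -0.937, -0.0], [0.0, -0.0, -1.0]]
wrist_force: [0.2, -0.4, -0.0]
grip_width: 0.0601
grasp_force: 0.0
```

```bash
cat >> h.py <<'E'
def wristcloud(s,d):
    v,u=np.mgrid[:480,:640]; K=d["K"]; x=(u-K[0,2])/K[0,0]; y=(v-K[1,2])/K[1,1]; th=np.hypot(x,y)+1e-9
    z=d["range_z"]; k=np.tan(th)/th*z; T=d["T_tool_cam"]
    P=np.stack([x*k,y*k,z],-1)@T[:3,:3].T+T[:3,3]
    W=P@np.array(s["eef_rot"]).T+s["eef_pos"]; W[(z==0)|(th>1.4)]=np.nan; return W
E
python3 - <<'E'
from bench import r,eyes
from h import *
s=r.state(); d=eyes.snapshot("wrist"); W=wristcloud(s,d)
g=cv2.cvtColor(d["img"],cv2.COLOR_RGB2GRAY)
near=np.hypot(W[...,0]-.4065,W[...,1]+.3612)<.05
tab=near&(W[...,2]<.004); print("table z",np.median(W[tab][:,2]))
P=W[near&(W[...,2]>.008)&(W[...,2]<.014)]
print(len(P),np.median(P[:,2])); rc=cv2.minAreaRect((P[:,:2]*1e4).astype(np.float32)); print(np.array(rc[0])/1e4,np.array(rc[1])/10,rc[2])
B=W[near&(W[...,2]>.018)&(W[...,2]<.03)]; print("boss",B[:,:2].mean(0))
plan(s,*(np.array(rc[0])/1e4),.002,69.4)
cv2.imwrite("pics/p1.png",d["img"][:,:,::-1])
E
```

```text
table z -0.0003025880340817022
2216 0.011695437523227117
[ 0.4080708  -0.36032263] [33.99640808 52.21307373] 69.87522888183594
boss [ 0.39914648 -0.35708562]
pos [ 0.4038 -0.3594  0.1657] yaw -110.4 q7 -0.73 -> d(mm) [  4.3  -0.6 163.7] spin 0.2
```

View pics/p1.png

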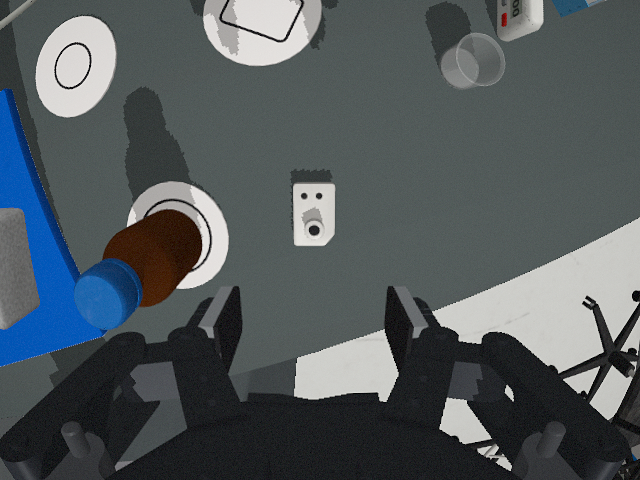

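The wrist view shows the part at (314,214), square to the fingers, with the amber bottle standing upright on its mat. Descending and gripping.

{"op": "move_arm", "data": {
  "moves": [
    [0.06,0.004,-0.001,0.04,0],
    [0.06,0.004,-0.001,0.08,0],
    [0.06,0.004,-0.001,0.12,0],
    [0.06,0.004,-0.001,0.145,0],
    [0.06,0.004,-0.001,0.157,0],
    [0.06,0.004,-0.001,0.162,0],
    [0.06,0.004,-0.001,0.162,0],
    [0.045,0.004,-0.001,0.162,0]
  ]
}}

```text
time_s: 9.25
eef_pos: [0.4083, -0.3607, 0.0047]
eef_rot: [[0.936, -0.351, 0.002], [-0.351, -0.936, -0.001], [0.002, 0.0, -1.0]]
wrist_force: [-0.3, -0.7, 0.5]
grip_width: 0.0467
grasp_force: 0.0
```

{"op": "move_arm", "data": {
  "moves": [
    [0.025,0,0,0,0],
    [0.025,0,0,0,0],
    [0.025,0,0,0,0],
    [0.025,0,0,0,0],
    [0.025,0,0,0,0]
  ]
}}

```text
time_s: 9.75
eef_pos: [0.4084, -0.3606, 0.005]
eef_rot: [[0.936, -0.351, 0.002], [-0.351, -0.936, -0.001], [0.002, -0.0, -1.0]]
wrist_force: [-1.0, 1.6, 8.4]
grip_width: 0.0319
grasp_force: 59.2
```

{"op": "move_arm", "data": {
  "moves": [
    [0.025,0,0,-0.005,0],
    [0.025,0,0,-0.015,0],
    [0.025,0,0,-0.03,0],
    [0.025,0,0,-0.06,0],
    [0.025,0,0,-0.08,0]
  ]
}}

```text
time_s: 10.25
eef_pos: [0.4077, -0.3607, 0.086]
eef_rot: [[0.936, -0.352, 0.001], [-0.352, -0.936, -0.001], [0.001, 0.001, -1.0]]
wrist_force: [0.1, -0.2, -1.4]
grip_width: 0.0318
grasp_force: 59.9
```

```bash
python3 - <<'E'
from bench import r
from h import plan
s=r.state();print(s["grip_width"],s["grasp_force"],s["wrist_force"]);plan(s,.585,-.381,.05,135.9-.5)
E
```

```text
0.03175701999111196 59.8773729801178 [ 0.1188632  -0.22987387 -1.43921541]
pos [ 0.4077 -0.3607  0.086 ] yaw -110.6 q7 -0.64 -> d(mm) [173.1 -43.4  36.2] spin -66.0
```

{"op": "move_arm", "data": {
  "moves": [
    [0.025,0.02,-0.005,0,-8],
    [0.025,0.045,-0.011,0,-16],
    [0.025,0.07,-0.018,0,-24],
    [0.025,0.095,-0.024,0,-32],
    [0.025,0.12,-0.03,0,-40],
    [0.025,0.145,-0.036,0,-48],
    [0.025,0.165,-0.041,0,-56],
    [0.025,0.173,-0.043,0,-62],
    [0.025,0.173,-0.043,0,-66],
    [0.025,0.173,-0.043,0,-66]
  ]
}}

```text
time_s: 11.25
eef_pos: [0.5847, -0.3811, 0.0846]
eef_rot: [[0.701, 0.713, 0.0], [0.713, -0.701, -0.001], [-0.001, 0.001, -1.0]]
wrist_force: [0.3, -0.3, -0.4]
grip_width: 0.0322
grasp_force: 59.9
```

```bash
python3 - <<'E'
from bench import r,eyes
from h import *
s=r.state(); d=eyes.snapshot("wrist"); W=wristcloud(s,d); g=cv2.cvtColor(d["img"],cv2.COLOR_RGB2GRAY)
# mat: bright pts at z~.004
m=(np.hypot(W[...,0]-.585,W[...,1]+.381)<.06)&(abs(W[...,2]-.003)<.004)&(g>120)
P=W[m]; print(len(P),cv2.minEnclosingCircle((P[:,:2]).astype(np.float32)))
plan(s,.585,-.381,.009,135.4)
cv2.imwrite("pics/p2.png",d["img"][:,:,::-1])
E
```

```text
11371 ((0.5849727988243103, -0.3806111812591553), 0.0510501004755497)
pos [ 0.5847 -0.3811  0.0846] yaw -44.5 q7 0.12 -> d(mm) [ 0.4  0.1 75.6] spin 0.1
```

View pics/p2.png

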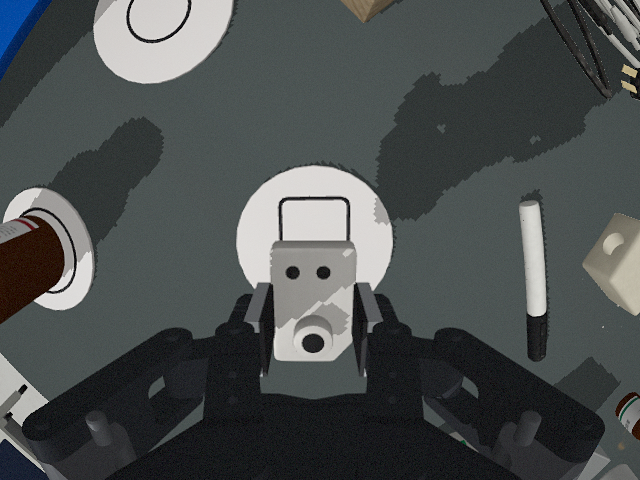

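The part at (313,300) is held square to the oblong outline, and the mat centre is confirmed at (0.585,-0.381). Lowering.

{"op": "move_arm", "data": {
  "moves": [
    [0.025,0,0,0.03,0],
    [0.025,0,0,0.055,0],
    [0.025,0,0,0.068,0],
    [0.025,0,0,0.073,0],
    [0.025,0,0,0.076,0],
    [0.025,0,0,0.076,0],
    [0.025,0,0,0.077,0]
  ]
}}

```text
time_s: 12.0
eef_pos: [0.585, -0.3813, 0.009]
eef_rot: [[0.702, 0.712, 0.001], [0.712, -0.702, -0.001], [0.001, 0.001, -1.0]]
wrist_force: [-6.9, 4.2, 17.3]
grip_width: 0.0318
grasp_force: 61.9
```

{"op": "move_arm", "data": {
  "moves": [
    [0.04,0,0,0,0],
    [0.05,0,0,0,0],
    [0.06,0,0,0,0],
    [0.06,0,0,0,0],
    [0.06,0,0,-0.03,0],
    [0.06,0,0,-0.08,0],
    [0.06,0,0,-0.13,0],
    [0.06,0,0,-0.17,0],
    [0.06,0,0,-0.2,0]
  ]
}}

```text
time_s: 12.9
eef_pos: [0.585, -0.3813, 0.2098]
eef_rot: [[0.702, 0.712, 0.003], [0.712, -0.702, -0.002], [0.001, 0.003, -1.0]]
wrist_force: [-0.0, 0.6, -0.4]
grip_width: 0.0603
grasp_force: 0.0
```

```bash
python3 - <<'E'
from bench import r,eyes
from h import *
s=r.state(); d=eyes.snapshot("wrist"); W=wristcloud(s,d)
P=W[(np.hypot(W[...,0]-.585,W[...,1]+.381)<.05)&(W[...,2]>.012)&(W[...,2]<.018)]
rc=cv2.minAreaRect((P[:,:2]*1e4).astype(np.float32)); print(len(P),np.median(P[:,2]),np.array(rc[0])/1e4,np.array(rc[1])/10,rc[2])
for lo,hi in((.01,.09),(.12,.135)):
    P=W[(np.hypot(W[...,0]-.431,W[...,1]+.238)<.05)&(W[...,2]>lo)&(W[...,2]<hi)];print("amber",len(P),P.mean(0).round(3),P[:,2].max())
for p in [(.431,-.35,.23,-29),(.34,-.14,.23,-15),(.34,.09,.23,10),(.43,.354,.2,33.5)]: plan(s,*p)
E
```

```text
1715 0.01564576650908453 [ 0.58497646 -0.37977129] [51.47120361 33.80689697] 45.20438003540039
amber 3206 [ 0.45  -0.244  0.059] 0.08999773712108666
amber 677 [ 0.442 -0.24   0.128] 0.13499970259278038
pos [ 0.585  -0.3813  0.2098] yaw -44.6 q7 0.06 -> d(mm) [ -85.8 -131.6  -20.7] spin -15.6
pos [ 0.585  -0.3813  0.2098] yaw -44.6 q7 0.06 -> d(mm) [-2.000e-01 -3.438e+02 -2.120e+01] spin -29.6
pos [ 0.585  -0.3813  0.2098] yaw -44.6 q7 0.06 -> d(mm) [ 163.6 -505.3  -21.6] spin -54.6
pos [ 0.585  -0.3813  0.2098] yaw -44.6 q7 0.06 -> d(mm) [ 414.7 -626.7    8.2] spin -78.1
```

Part is placed within about 1 mm and 1°. Crossing back to the left, passing over the amber bottle with 90 mm clearance.

{"op": "move_arm", "data": {
  "moves": [
    [0.06,0,-0.03,-0.02,-3],
    [0.06,0,-0.07,-0.03,-6],
    [0.06,0,-0.115,-0.03,-10],
    [0.06,0,-0.16,-0.03,-14],
    [0.06,0,-0.205,-0.03,-18],
    [0.06,0,-0.25,-0.03,-22],
    [0.06,0,-0.29,-0.03,-25],
    [0.06,0,-0.325,-0.03,-28],
    [0.06,0.002,-0.346,-0.03,-30],
    [0.06,0.025,-0.37,-0.03,-33]
  ]
}}

```text
time_s: 13.95
eef_pos: [0.337, -0.1035, 0.2365]
eef_rot: [[0.202, 0.979, 0.001], [0.979, -0.202, 0.001], [0.001, 0.001, -1.0]]
wrist_force: [0.4, 1.0, -0.7]
grip_width: 0.06
grasp_force: 0.0
```

```bash
python3 - <<'E'
from bench import r
from h import *
s=r.state()
for p in [(.34,.12,.23,12),(.43,.34,.2,33.5)]: plan(s,*p)
E
```

```text
pos [ 0.337  -0.1035  0.2365] yaw -11.6 q7 -0.13 -> d(mm) [219.5 -42.2   6.8] spin -23.6
pos [ 0.337  -0.1035  0.2365] yaw -11.6 q7 -0.13 -> d(mm) [453.1   1.5  37.1] spin -45.1
```

{"op": "move_arm", "data": {
  "moves": [
    [0.06,0.04,-0.008,0,-4],
    [0.06,0.085,-0.016,0,-9],
    [0.06,0.13,-0.025,0,-14],
    [0.06,0.175,-0.034,0,-19],
    [0.085,0.22,-0.042,0,-24],
    [0.085,0.265,-0.034,0.01,-29],
    [0.085,0.31,-0.025,0.015,-34],
    [0.085,0.355,-0.017,0.02,-38],
    [0.085,0.4,-0.008,0.025,-42],
    [0.085,0.44,0,0.03,-45]
  ]
}}

```text
time_s: 14.95
eef_pos: [0.4275, 0.3301, 0.2058]
eef_rot: [[-0.553, 0.833, -0.0], [0.833, 0.553, 0.0], [0.0, 0.0, -1.0]]
wrist_force: [0.3, -0.1, 0.2]
grip_width: 0.0853
grasp_force: 0.0
```

{"op": "move_arm", "data": {
  "moves": [
    [0.085,0.013,0.001,0.005,0],
    [0.085,0.013,0.001,0.005,0],
    [0.085,0.013,0.001,0.005,0]
  ]
}}

```text
time_s: 15.25
eef_pos: [0.4203, 0.338, 0.2012]
eef_rot: [[-0.55, 0.835, -0.001], [0.835, 0.55, -0.001], [-0.001, -0.001, -1.0]]
wrist_force: [-0.3, 0.3, -0.3]
grip_width: 0.0849
grasp_force: 0.0
```

```bash
cat > sq.py <<'E'
from h import *
from scipy.optimize import minimize
def capfit(W,c,lo,hi,r=.0195):
    P=W[(np.hypot(W[...,0]-c[0],W[...,1]-c[1])<.05)&(W[...,2]>lo)&(W[...,2]<hi)]
    return len(P),cv2.minEnclosingCircle(P[:,:2].astype(np.float32)),np.median(P,0).round(4)
def sqfit(W,c,lo,hi,hw=.025):
    P=W[(np.hypot(W[...,0]-c[0],W[...,1]-c[1])<.05)&(W[...,2]>lo)&(W[...,2]<hi)]
    def f(p):
        a=p[2]; q=abs((P[:,:2]-p[:2])@np.array([[np.cos(a),-np.sin(a)],[np.sin(a),np.cos(a)]])); e=abs(q.max(1)-hw); return np.where(e<.002,e*e/2,.002*(e-.001)).mean()*1e6
    o=min((minimize(f,(*c,a),method="Nelder-Mead") for a in np.radians([-40,-20,0,20,40])),key=lambda o:o.fun)
    return len(P),o.x[:2].round(4),np.degrees(o.x[2])%90,o.fun
E
python3 - <<'E'
from bench import r,eyes
from sq import *
s=r.state(); d=eyes.snapshot("wrist"); W=wristcloud(s,d)
print(capfit(W,(.43,.354),.1005,.107)); print(sqfit(W,(.43,.354),.01,.06))
plan(s,.43,.354,.04,33.5)
cv2.imwrite("pics/s1.png",d["img"][:,:,::-1])
E
```

```text
(2287, ((0.4288751184940338, 0.3566395044326782), 0.019174806773662567), array([0.4284, 0.3572, 0.1028]))
(403, array([0.43  , 0.3539]), np.float64(32.62697684609619), np.float64(0.5313893769756078))
pos [0.4203 0.338  0.2012] yaw 33.4 q7 -0.15 -> d(mm) [  8.1  17.1 161.1] spin -0.1
```

View pics/s1.png

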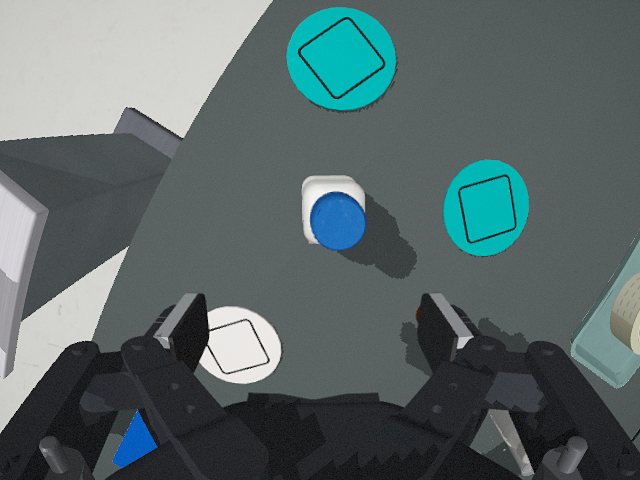

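The square bottle cap at (337,220) sits between the fingers with its sides parallel to them. Centring, descending and gripping the body.

{"op": "move_arm", "data": {
  "moves": [
    [0.085,0.008,0.017,0,0.4],
    [0.085,0.008,0.017,0.03,0.4],
    [0.085,0.008,0.017,0.06,0.4],
    [0.085,0.008,0.017,0.09,0.4],
    [0.085,0.008,0.017,0.12,0.4],
    [0.085,0.008,0.017,0.145,0.4],
    [0.085,0.008,0.017,0.158,0.4],
    [0.085,0.008,0.017,0.161,0.4],
    [0.07,0.008,0.017,0.161,0.4],
    [0.055,0.008,0.017,0.161,0.4]
  ]
}}

```text
time_s: 16.3
eef_pos: [0.4313, 0.3558, 0.0419]
eef_rot: [[-0.545, 0.839, 0.002], [0.839, 0.545, 0.002], [0.0, 0.002, -1.0]]
wrist_force: [0.5, 0.8, 0.0]
grip_width: 0.0585
grasp_force: 0.0
```

{"op": "move_arm", "data": {
  "moves": [
    [0.042,0,0,0,0],
    [0.042,0,0,0,0],
    [0.042,0,0,0,0],
    [0.042,0,0,0,0]
  ]
}}

```text
time_s: 16.7
eef_pos: [0.431, 0.3558, 0.042]
eef_rot: [[-0.545, 0.839, 0.001], [0.839, 0.545, 0.001], [0.0, 0.002, -1.0]]
wrist_force: [-1.4, -1.3, 5.7]
grip_width: 0.0464
grasp_force: 60.6
```

{"op": "move_arm", "data": {
  "moves": [
    [0.042,0,0,-0.01,0],
    [0.042,0,0,-0.03,0],
    [0.042,0,0,-0.05,0],
    [0.042,0,0,-0.06,0]
  ]
}}

```text
time_s: 17.1
eef_pos: [0.4313, 0.3561, 0.103]
eef_rot: [[-0.545, 0.839, 0.002], [0.839, 0.545, 0.002], [0.001, 0.003, -1.0]]
wrist_force: [0.9, 0.1, -1.4]
grip_width: 0.0461
grasp_force: 61.7
```

```bash
python3 - <<'E'
from bench import r
from h import *
s=r.state(); print(s["grip_width"],s["grasp_force"]);plan(s,.432,.1655,.1,54)
E
```

```text
0.046133584015168955 61.68825791683048
pos [0.4313 0.3561 0.103 ] yaw 33.0 q7 -0.15 -> d(mm) [-160.2 -103.3    2.5] spin -21.0
```

{"op": "move_arm", "data": {
  "moves": [
    [0.042,-0.02,-0.013,0,-3],
    [0.042,-0.045,-0.029,0,-6],
    [0.042,-0.075,-0.048,0,-10],
    [0.042,-0.105,-0.068,0,-14],
    [0.042,-0.13,-0.084,0,-17],
    [0.042,-0.15,-0.097,0,-20],
    [0.042,-0.16,-0.103,0,-21],
    [0.042,-0.16,-0.103,0,-21],
    [0.042,-0.16,-0.103,0,-21]
  ]
}}

```text
time_s: 18.0
eef_pos: [0.4315, 0.1656, 0.1008]
eef_rot: [[-0.809, 0.588, 0.001], [0.588, 0.809, 0.001], [-0.0, 0.001, -1.0]]
wrist_force: [0.6, -0.3, -0.6]
grip_width: 0.0462
grasp_force: 61.7
```

```bash
python3 - <<'E'
from bench import r,eyes
from sq import *
s=r.state(); d=eyes.snapshot("wrist"); W=wristcloud(s,d)
g=cv2.cvtColor(d["img"],cv2.COLOR_RGB2GRAY)
P=W[(np.hypot(W[...,0]-.432,W[...,1]-.1655)<.06)&(abs(W[...,2]-.003)<.004)&(g>120)]; print(len(P),cv2.minEnclosingCircle(P[:,:2].astype(np.float32)))
plan(s,.432,.1655,.046,54)
cv2.imwrite("pics/s2.png",d["img"][:,:,::-1])
E
```

```text
8053 ((0.43521782755851746, 0.1639268398284912), 0.05366910621523857)
pos [0.4315 0.1656 0.1008] yaw 54.0 q7 0.49 -> d(mm) [-0.4  0.1 54.8] spin -0.0
```

View pics/s2.png

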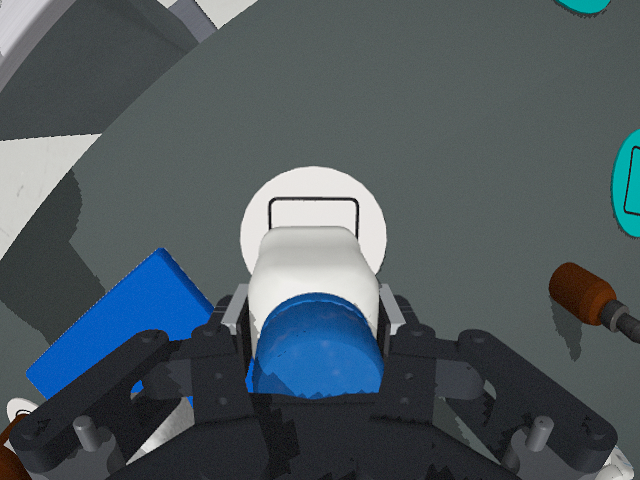

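The bottle is square with the outline (top edge at y≈200, from 270 to 357) and over the mat. Lowering until it touches.

{"op": "move_arm", "data": {
  "moves": [
    [0.042,0,0,0.025,0],
    [0.042,0,0,0.042,0],
    [0.042,0,0,0.05,0],
    [0.042,0,0,0.053,0],
    [0.042,0,0,0.055,0],
    [0.042,0,0,0.056,0],
    [0.042,0,0,0.056,0]
  ]
}}

```text
time_s: 18.75
eef_pos: [0.4313, 0.1657, 0.046]
eef_rot: [[-0.809, 0.587, 0.0], [0.587, 0.809, 0.001], [0.0, 0.001, -1.0]]
wrist_force: [-5.4, -1.1, 13.3]
grip_width: 0.0465
grasp_force: 63.2
```

{"op": "move_arm", "data": {
  "moves": [
    [0.055,0,0,0,0],
    [0.07,0,0,0,0],
    [0.085,0,0,0,0],
    [0.085,0,0,0,0],
    [0.085,0,0,0,0],
    [0.085,0,0,-0.03,0],
    [0.085,0,0,-0.07,0],
    [0.085,0,0,-0.11,0],
    [0.085,0,0,-0.15,0],
    [0.085,0,0,-0.17,0]
  ]
}}

```text
time_s: 19.75
eef_pos: [0.4324, 0.1655, 0.2178]
eef_rot: [[-0.809, 0.588, 0.004], [0.588, 0.809, 0.002], [-0.002, 0.004, -1.0]]
wrist_force: [-0.0, 0.6, -0.7]
grip_width: 0.0851
grasp_force: 0.0
```

```bash
python3 - <<'E'
from bench import r,eyes
from sq import *
s=r.state(); d=eyes.snapshot("wrist"); W=wristcloud(s,d)
print(capfit(W,(.432,.1655),.104,.112)); print(sqfit(W,(.432,.1655),.014,.065))
plan(s,.5879,.3144,.2,30)
E
```

```text
(2095, ((0.4305069148540497, 0.16877231001853943), 0.019376061856746674), array([0.4303, 0.1686, 0.1067]))
(407, array([0.4338, 0.1672]), np.float64(53.3066369019364), np.float64(0.4834984072146529))
pos [0.4324 0.1655 0.2178] yaw 54.0 q7 0.48 -> d(mm) [-38.3 211.8  18.7] spin 24.0
```

Square bottle is placed within about 3 mm. On to the dropper bottle.

{"op": "move_arm", "data": {
  "moves": [
    [0.06,-0.006,0.03,0,3],
    [0.06,-0.013,0.07,0,7],
    [0.06,-0.02,0.11,0,11],
    [0.06,-0.027,0.15,0.01,16],
    [0.06,-0.034,0.185,0.02,20],
    [0.06,-0.038,0.207,0.02,24],
    [0.06,-0.038,0.212,0.02,24],
    [0.06,-0.038,0.212,0.02,24],
    [0.06,-0.038,0.212,0.02,24]
  ]
}}

```text
time_s: 20.7
eef_pos: [0.586, 0.3133, 0.1944]
eef_rot: [[-0.501, 0.866, -0.001], [0.866, 0.501, -0.001], [-0.0, -0.001, -1.0]]
wrist_force: [-0.5, -0.1, 0.2]
grip_width: 0.06
grasp_force: 0.0
```

```bash
python3 - <<'E'
from bench import r,eyes
from sq import *
s=r.state(); d=eyes.snapshot("wrist"); W=wristcloud(s,d)
c=(.588,.3144)
print("bulb",capfit(W,c,.097,.106)); print("body",capfit(W,c,.005,.06))
P=W[(np.hypot(W[...,0]-c[0],W[...,1]-c[1])<.05)&(W[...,2]>.008)&(W[...,2]<.048)]
o=minimize(lambda p:(abs(np.hypot(P[:,0]-p[0],P[:,1]-p[1])-.018)).mean()*1e3,c,method="Nelder-Mead");print(o.x,o.fun)
plan(s,.588,.3144,.034,30)
E
```

```text
bulb (266, ((0.588111162185669, 0.31599241495132446), 0.00612286664545536), array([0.5868, 0.3178, 0.1015]))
body (1082, ((0.5868136286735535, 0.31623831391334534), 0.01864420622587204), array([0.5795, 0.3255, 0.0512]))
[0.58716859 0.31592782] 0.37360888429307954
pos [0.586  0.3133 0.1944] yaw 30.1 q7 0.01 -> d(mm) [  0.    2.4 160.4] spin 0.1
```

{"op": "move_arm", "data": {
  "moves": [
    [0.06,0.001,0.0025,0,0],
    [0.06,0.001,0.0025,0.03,0],
    [0.06,0.001,0.0025,0.06,0],
    [0.06,0.001,0.0025,0.09,0],
    [0.06,0.001,0.0025,0.12,0],
    [0.06,0.001,0.0025,0.145,0],
    [0.06,0.001,0.0025,0.157,0],
    [0.06,0.001,0.0025,0.161,0],
    [0.06,0.001,0.0025,0.161,0],
    [0.045,0.001,0.0025,0.161,0]
  ]
}}

```text
time_s: 21.75
eef_pos: [0.5891, 0.3168, 0.035]
eef_rot: [[-0.5, 0.866, 0.002], [0.866, 0.5, 0.001], [0.0, 0.002, -1.0]]
wrist_force: [0.1, -0.0, 0.1]
grip_width: 0.0469
grasp_force: 0.0
```

{"op": "move_arm", "data": {
  "moves": [
    [0.028,0,0,0,0],
    [0.028,0,0,0,0],
    [0.028,0,0,0,0],
    [0.028,0,0,0,0]
  ]
}}

```text
time_s: 22.15
eef_pos: [0.589, 0.317, 0.0354]
eef_rot: [[-0.5, 0.866, 0.002], [0.866, 0.5, 0.001], [0.0, 0.002, -1.0]]
wrist_force: [-1.1, -1.3, 6.0]
grip_width: 0.0331
grasp_force: 59.2
```

{"op": "move_arm", "data": {
  "moves": [
    [0.028,0,0,-0.01,0],
    [0.028,0,0,-0.03,0],
    [0.028,0,0,-0.06,0],
    [0.028,0,0,-0.1,0],
    [0.028,0,0,-0.14,0],
    [0.028,0,0,-0.17,0],
    [0.028,0,0,-0.18,0]
  ]
}}

```text
time_s: 22.85
eef_pos: [0.5899, 0.3172, 0.2188]
eef_rot: [[-0.5, 0.866, 0.006], [0.866, 0.5, 0.004], [0.0, 0.007, -1.0]]
wrist_force: [0.1, 0.4, 0.1]
grip_width: 0.0333
grasp_force: 59.6
```

```bash
python3 - <<'E'
from bench import r
from h import *
s=r.state(); print(s["grip_width"],s["grasp_force"])
for p in [(.345,.11,.21,15),(.345,-.15,.21,-12)]: plan(s,*p)
E
```

```text
0.03331270749672591 59.64040638646111
pos [0.5899 0.3172 0.2188] yaw 30.0 q7 0.01 -> d(mm) [ -57.  -315.7    6.5] spin 15.0
pos [0.5899 0.3172 0.2188] yaw 30.0 q7 0.01 -> d(mm) [-282.1 -445.8    5.5] spin 42.0
```

{"op": "move_arm", "data": {
  "moves": [
    [0.028,-0.005,-0.03,0,1],
    [0.028,-0.012,-0.068,0,3],
    [0.028,-0.019,-0.107,0,5],
    [0.028,-0.026,-0.146,0,7],
    [0.028,-0.033,-0.185,0,9],
    [0.028,-0.04,-0.224,0,11],
    [0.028,-0.047,-0.26,0,12],
    [0.028,-0.052,-0.29,0,14],
    [0.028,-0.057,-0.311,0,15],
    [0.028,-0.06,-0.317,0,15]
  ]
}}

```text
time_s: 23.85
eef_pos: [0.3418, 0.1044, 0.2132]
eef_rot: [[-0.258, 0.966, -0.001], [0.966, 0.258, 0.0], [0.0, -0.001, -1.0]]
wrist_force: [0.8, -0.1, -0.6]
grip_width: 0.033
grasp_force: 59.7
```

```bash
python3 - <<'E'
from bench import r
from h import *
s=r.state(); print(s["grip_width"],s["grasp_force"])
for p in [(.345,-.15,.21,-12),(.4,-.23,.21,-18)]: plan(s,*p)
E
```

```text
0.033046449358926006 59.721348087186925
pos [0.3418 0.1044 0.2132] yaw 15.0 q7 -0.18 -> d(mm) [-246.6  -62.6    3.2] spin 27.0
pos [0.3418 0.1044 0.2132] yaw 15.0 q7 -0.18 -> d(mm) [-338.1  -30.1    3.1] spin 33.0
```

{"op": "move_arm", "data": {
  "moves": [
    [0.028,-0.03,-0.007,0,3],
    [0.028,-0.065,-0.016,0,7],
    [0.028,-0.1,-0.025,0,11],
    [0.028,-0.14,-0.035,0,15],
    [0.028,-0.18,-0.046,0,19],
    [0.028,-0.215,-0.055,0,23],
    [0.028,-0.247,-0.06,0,27],
    [0.028,-0.28,-0.051,0,29],
    [0.028,-0.31,-0.04,0,31],
    [0.028,-0.338,-0.03,0,33]
  ]
}}

```text
time_s: 24.85
eef_pos: [0.4037, -0.2299, 0.2134]
eef_rot: [[0.309, 0.951, 0.001], [0.951, -0.309, -0.001], [-0.001, 0.001, -1.0]]
wrist_force: [0.5, 0.1, -0.1]
grip_width: 0.0327
grasp_force: 59.7
```

```bash
python3 - <<'E'
from bench import r
from h import *
s=r.state(); print(s["grip_width"],s["grasp_force"])
for p in [(.55,-.225,.21,-18),(.623,-.2,.21,-18)]: plan(s,*p)
E
```

```text
0.032710945150949265 59.713199110119604
pos [ 0.4037 -0.2299  0.2134] yaw -18.0 q7 0.24 -> d(mm) [ 49.9 137.6   3.6] spin -0.0
pos [ 0.4037 -0.2299  0.2134] yaw -18.0 q7 0.24 -> d(mm) [ 96.3 199.3   3.6] spin -0.0
```

Before moving in, I'll check what lies near the small-circle mat, because the wrist camera overhangs toward the homogeniser.

```bash
python3 - <<'E'
from h import *
A=np.vstack([cloud(load(n)).reshape(-1,3) for n in("scene","side")]);A=A[np.isfinite(A).all(1)]
d=np.hypot(A[:,0]-.623,A[:,1]+.2)
for lo,hi in((.02,.06),(.06,.12),(.12,.2),(.2,.3),(.3,.4),(.4,.55),(.55,.8)):
    k=A[(A[:,2]>lo)&(A[:,2]<hi)]; dd=np.hypot(k[:,0]-.623,k[:,1]+.2); i=np.argsort(dd)
    print(lo,hi,[(k[j].round(3).tolist(),dd[j].round(3)) for j in i[[0,8,30]]], (dd<.15).sum())
E
```

```text
0.02 0.06 [([0.683, -0.178, 0.058], np.float64(0.064)), ([0.683, -0.172, 0.06], np.float64(0.066)), ([0.623, -0.13, 0.026], np.float64(0.07))] 2347
0.06 0.12 [([0.676, -0.164, 0.066], np.float64(0.065)), ([0.682, -0.167, 0.061], np.float64(0.067)), ([0.685, -0.164, 0.063], np.float64(0.071))] 298
0.12 0.2 [([0.653, -0.099, 0.121], np.float64(0.105)), ([0.654, -0.092, 0.122], np.float64(0.113)), ([0.651, -0.081, 0.13], np.float64(0.122))] 252
0.2 0.3 [([0.61, -0.06, 0.243], np.float64(0.141)), ([0.611, -0.059, 0.239], np.float64(0.141)), ([0.612, -0.058, 0.214], np.float64(0.142))] 215
0.3 0.4 [([0.616, -0.125, 0.336], np.float64(0.075)), ([0.611, -0.124, 0.323], np.float64(0.077)), ([0.609, -0.122, 0.326], np.float64(0.079))] 1328
0.4 0.55 [([0.609, -0.061, 0.468], np.float64(0.14)), ([0.611, -0.06, 0.447], np.float64(0.141)), ([0.612, -0.059, 0.448], np.float64(0.141))] 539
0.55 0.8 [([0.934, -0.094, 0.57], np.float64(0.329)), ([0.935, -0.092, 0.56], np.float64(0.33)), ([0.931, -0.073, 0.568], np.float64(0.333))] 0
```

Two hazards near that mat: a clamp at (0.616,-0.125) at z≈0.32, and a cable at (0.68,-0.17). I'll turn the hand so the camera points away, and come in from the right side at low height.

```bash
python3 - <<'E'
from bench import r
from h import *
s=r.state()
for p in [(.53,-.30,.21,-108),(.623,-.28,.12,-108)]: plan(s,*p)
E
```

```text
pos [ 0.4037 -0.2299  0.2134] yaw -18.0 q7 0.24 -> d(mm) [-27.6 141.8   3.6] spin 90.0
pos [ 0.4037 -0.2299  0.2134] yaw -18.0 q7 0.24 -> d(mm) [ 20.3 223.9  93.7] spin 90.0
```

{"op": "move_arm", "data": {
  "moves": [
    [0.028,-0.004,0.015,0,6],
    [0.028,-0.008,0.033,0,14],
    [0.028,-0.012,0.052,0,22],
    [0.028,-0.015,0.07,0,30],
    [0.028,-0.019,0.09,0,38],
    [0.028,-0.022,0.108,0,46],
    [0.028,-0.025,0.125,0,54],
    [0.028,-0.028,0.142,0,62],
    [0.028,-0.018,0.158,0.01,70],
    [0.028,-0.009,0.175,0.03,78]
  ]
}}

```text
time_s: 25.85
eef_pos: [0.568, -0.2917, 0.1839]
eef_rot: [[0.994, -0.109, 0.002], [-0.109, -0.994, -0.002], [0.002, 0.001, -1.0]]
wrist_force: [0.9, 0.3, -1.3]
grip_width: 0.0332
grasp_force: 59.7
```

{"op": "move_arm", "data": {
  "moves": [
    [0.028,0.026,-0.004,0.02,6],
    [0.028,0.045,-0.01,0.04,12],
    [0.028,0.055,-0.013,0.055,12],
    [0.028,0.055,-0.013,0.06,12],
    [0.028,0.055,-0.013,0.06,12]
  ]
}}

```text
time_s: 26.35
eef_pos: [0.621, -0.2841, 0.1226]
eef_rot: [[0.952, -0.307, -0.002], [-0.307, -0.952, -0.0], [-0.002, 0.001, -1.0]]
wrist_force: [0.5, -0.2, 0.1]
grip_width: 0.0331
grasp_force: 59.7
```

```bash
python3 - <<'E'
from bench import r,eyes
from h import *
s=r.state(); print(s["grip_width"],s["grasp_force"])
plan(s,.623,-.2,.12,-108); plan(s,.623,-.2,.04,-108)
d=eyes.snapshot("wrist"); W=wristcloud(s,d); g=cv2.cvtColor(d["img"],cv2.COLOR_RGB2GRAY)
P=W[(np.hypot(W[...,0]-.623,W[...,1]+.2)<.056)&(abs(W[...,2]-.003)<.004)&(g>120)]; print(len(P),cv2.minEnclosingCircle(P[:,:2].astype(np.float32)) if len(P) else 0)
e=eyes.snapshot("scene"); cl=cloud(e); np.savez("c1.npz",cl)
# arm points at clamp height near the wrist
k=cl[(np.hypot(cl[...,0]-s["eef_pos"][0],cl[...,1]-s["eef_pos"][1])<.12)&(cl[...,2]>.2)]
for a in np.arange(.2,.6,.05):
    q=k[(k[:,2]>a)&(k[:,2]<a+.05)]
    if len(q): print(a.round(2),len(q),np.percentile(q[:,:2],[1,99],axis=0).round(3).tolist())
cv2.imwrite("pics/d1.png",np.hstack([cv2.resize(d["img"],(400,300)),cv2.resize(e["img"][60:360,240:640],(400,300))])[:,:,::-1])
E
```

```text
0.033078543517762286 59.708216014551
pos [ 0.621  -0.2841  0.1226] yaw -107.9 q7 -1.03 -> d(mm) [-23.9 -80.7   2.6] spin 0.1
pos [ 0.621  -0.2841  0.1226] yaw -107.9 q7 -1.03 -> d(mm) [-23.7 -80.8  82.6] spin 0.1
10876 ((0.6230579614639282, -0.19781236350536346), 0.05169418826699257)
0.2 681 [[0.59, -0.349], [0.644, -0.221]]
0.25 819 [[0.583, -0.322], [0.627, -0.254]]
0.3 783 [[0.58, -0.325], [0.629, -0.251]]
0.35 1054 [[0.582, -0.324], [0.627, -0.253]]
0.4 855 [[0.562, -0.339], [0.621, -0.257]]
0.45 2299 [[0.529, -0.347], [0.618, -0.228]]
0.5 4038 [[0.516, -0.336], [0.664, -0.227]]
0.55 1175 [[0.518, -0.252], [0.589, -0.195]]
```

View pics/d1.png

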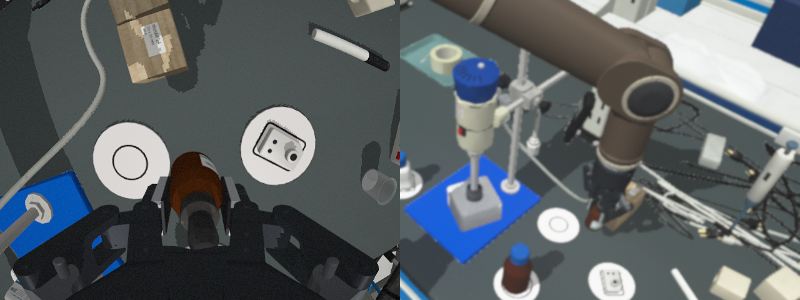

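The dropper hangs upright; the small-circle mat is visible at (130,160), with the part and amber bottle fine. Before moving in, I'll check forearm clearance to the head by transforming the seen arm points.

```bash
python3 - <<'E'
from bench import r
from h import *
s=r.state(); print(np.round(s["qpos"],2))
cl=np.load("c1.npz")["arr_0"].reshape(-1,3); cl=cl[np.isfinite(cl).all(1)]
a=np.arctan2(*s["eef_pos"][[1,0]]) if hasattr(s["eef_pos"],"shape") else np.arctan2(s["eef_pos"][1],s["eef_pos"][0])
rad=cl[:,0]*np.cos(a)+cl[:,1]*np.sin(a); lat=-cl[:,0]*np.sin(a)+cl[:,1]*np.cos(a)
m=(cl[:,2]>.2)&(abs(lat)<.14)&(rad>.2)&(rad<.8)
# exclude homogeniser (x .42-.72,y>-.14)
m&=~((cl[:,0]>.42)&(cl[:,1]>-.13)&(cl[:,2]<.54))
for lo in np.arange(.25,.78,.05):
    k=m&(rad>lo)&(rad<lo+.05)
    if k.sum()>10: print("rad %.2f"%lo,k.sum(),"z",np.percentile(cl[k,2],[1,50,99]).round(3),"lat",np.percentile(lat[k],[1,99]).round(3))
E
```

```text
[-0.17  0.75  0.86  1.59 -0.62  1.09 -1.03]
rad 0.25 4755 z [0.53  0.631 0.684] lat [0.073 0.131]
rad 0.30 2211 z [0.588 0.654 0.684] lat [0.091 0.132]
rad 0.35 2569 z [0.596 0.646 0.676] lat [0.085 0.123]
rad 0.40 3297 z [0.572 0.633 0.671] lat [0.058 0.119]
rad 0.45 3110 z [0.543 0.608 0.654] lat [0.036 0.107]
rad 0.50 2836 z [0.516 0.58  0.626] lat [0.013 0.083]
rad 0.55 2670 z [0.48  0.55  0.597] lat [-0.011  0.06 ]
rad 0.60 4085 z [0.264 0.494 0.568] lat [-0.044  0.035]
rad 0.65 5262 z [0.204 0.414 0.539] lat [-0.061  0.056]
rad 0.70 493 z [0.225 0.505 0.524] lat [-0.061  0.036]
```

The elbow (q3=0.86) is swung toward the homogeniser, so the forearm would come down onto its head if I moved in now. I'll turn the hand back the other way here, in free space, and watch the joints.

{"op": "move_arm", "data": {
  "moves": [
    [0.028,0,0,0,-8],
    [0.028,0,0,0,-16],
    [0.028,0,0,0,-24],
    [0.028,0,0,0,-32],
    [0.028,0,0,0,-40],
    [0.028,0,0,0,-48],
    [0.028,0,0,0,-56],
    [0.028,0,0,0,-64],
    [0.028,0,0,0,-72],
    [0.028,0,0,0,-80]
  ]
}}

```text
time_s: 27.45
eef_pos: [0.6217, -0.2849, 0.1254]
eef_rot: [[0.464, 0.886, 0.002], [0.886, -0.464, -0.001], [0.0, 0.002, -1.0]]
wrist_force: [-1.0, -1.3, -0.4]
grip_width: 0.0333
grasp_force: 59.7
```

```bash
python3 -c "
from bench import r;print(r.state()['qpos'].round(2))"
```

```text
[ 0.03  0.65  0.51  1.57 -0.35  1.01  0.16]
```

{"op": "move_arm", "data": {
  "moves": [
    [0.028,0,0,0,-8],
    [0.028,0,0,0,-16],
    [0.028,0,0,0,-24],
    [0.028,0,0,0,-32],
    [0.028,0,0,0,-40],
    [0.028,0,0,0,-48],
    [0.028,0,0,0,-56],
    [0.028,0,0,0,-64],
    [0.028,0,0,0,-72],
    [0.028,0,0,0,-80]
  ]
}}

```text
time_s: 28.45
eef_pos: [0.6217, -0.2852, 0.1254]
eef_rot: [[-0.791, 0.611, 0.002], [0.611, 0.791, -0.002], [-0.003, -0.0, -1.0]]
wrist_force: [-0.3, -0.2, -0.8]
grip_width: 0.0326
grasp_force: 59.7
```

```bash
python3 -c "
from bench import r;s=r.state();print(s['qpos'].round(2),s['eef_pos'],s['grip_width'])"
```

```text
[ 0.25  0.61  0.16  1.56 -0.11  0.99  1.36] [ 0.62165415 -0.28524027  0.1253767 ] 0.03256461255626876
```

{"op": "move_arm", "data": {
  "moves": [
    [0.028,0,0,0,-8],
    [0.028,0,0,0,-16],
    [0.028,0,0,0,-24],
    [0.028,0,0,0,-32],
    [0.028,0,0,0,-40],
    [0.028,0,0,0,-48],
    [0.028,0,0,0,-55],
    [0.028,0,0,0,-60],
    [0.028,0,0,0,-60]
  ]
}}

```text
time_s: 29.35
eef_pos: [0.6216, -0.2853, 0.1251]
eef_rot: [[-0.927, -0.375, 0.001], [-0.375, 0.927, -0.002], [-0.001, -0.002, -1.0]]
wrist_force: [0.3, 0.4, -0.8]
grip_width: 0.0332
grasp_force: 59.7
```

```bash
python3 - <<'E'
from bench import r,eyes
from h import *
s=r.state(); print(s["qpos"].round(2),s["grip_width"],s["grasp_force"])
plan(s,.623,-.2,.12,112)
e=eyes.snapshot("scene"); cl=cloud(e).reshape(-1,3); cl=cl[np.isfinite(cl).all(1)]
a=np.arctan2(s["eef_pos"][1],s["eef_pos"][0])
rad=cl[:,0]*np.cos(a)+cl[:,1]*np.sin(a); lat=-cl[:,0]*np.sin(a)+cl[:,1]*np.cos(a)
m=(cl[:,2]>.2)&(abs(lat)<.14)&(rad>.2)&(rad<.8)&~((cl[:,0]>.42)&(cl[:,1]>-.13)&(cl[:,2]<.54))
for lo in np.arange(.25,.78,.05):
    k=m&(rad>lo)&(rad<lo+.05)
    if k.sum()>10: print("rad %.2f"%lo,k.sum(),"z",np.percentile(cl[k,2],[1,50,99]).round(3),"lat",np.percentile(lat[k],[1,99]).round(3))
E
```

```text
[ 0.42  0.61 -0.1   1.54  0.07  0.99  2.26] 0.03323228390631471 59.72506548394449
pos [ 0.6216 -0.2853  0.1251] yaw 112.0 q7 2.26 -> d(mm) [-33.3  78.6   4.9] spin 0.0
rad 0.25 8855 z [0.594 0.708 0.759] lat [-0.093 -0.005]
rad 0.30 5534 z [0.64  0.716 0.757] lat [-0.093 -0.064]
rad 0.35 4405 z [0.625 0.69  0.745] lat [-0.079 -0.03 ]
rad 0.40 3930 z [0.596 0.662 0.708] lat [-0.074 -0.029]
rad 0.45 2877 z [0.563 0.632 0.676] lat [-0.074 -0.027]
rad 0.50 2270 z [0.53  0.598 0.644] lat [-0.066 -0.023]
rad 0.55 1845 z [0.497 0.565 0.612] lat [-0.06  -0.016]
rad 0.60 3110 z [0.212 0.487 0.576] lat [-0.054  0.039]
rad 0.65 4383 z [0.206 0.401 0.543] lat [-0.056  0.034]
rad 0.70 762 z [0.202 0.457 0.521] lat [-0.054  0.033]
```

The elbow is now on the safe side (q3=-0.1), leaving about 35 mm to the head. Moving in over the mat.

{"op": "move_arm", "data": {
  "moves": [
    [0.028,-0.006,0.015,0,0],
    [0.028,-0.014,0.033,0,0],
    [0.028,-0.022,0.052,0,0],
    [0.028,-0.029,0.069,0,0],
    [0.028,-0.033,0.079,0.005,0],
    [0.028,-0.033,0.079,0.005,0],
    [0.028,-0.033,0.079,0.005,0]
  ]
}}

```text
time_s: 30.1
eef_pos: [0.6229, -0.1983, 0.1182]
eef_rot: [[-0.927, -0.375, -0.001], [-0.375, 0.927, -0.001], [0.001, -0.0, -1.0]]
wrist_force: [-0.6, -0.2, -0.9]
grip_width: 0.0329
grasp_force: 59.7
```

```bash
python3 - <<'E'
from bench import r,eyes
from h import *
s=r.state(); print(s["qpos"].round(2),s["grip_width"],s["grasp_force"])
plan(s,.623,-.199,.0395,112)
d=eyes.snapshot("wrist"); W=wristcloud(s,d); g=cv2.cvtColor(d["img"],cv2.COLOR_RGB2GRAY)
e=eyes.snapshot("scene")
cv2.imwrite("pics/d2.png",np.hstack([cv2.resize(d["img"],(400,300)),cv2.resize(e["img"][60:360,240:640],(400,300))])[:,:,::-1])
E
```

```text
[ 0.31  0.57 -0.11  1.63  0.07  0.95  2.13] 0.03294368271747059 59.71444368828088
pos [ 0.6229 -0.1983  0.1182] yaw 112.0 q7 2.13 -> d(mm) [ 0.1 -0.6 78.7] spin 0.0
```

View pics/d2.png

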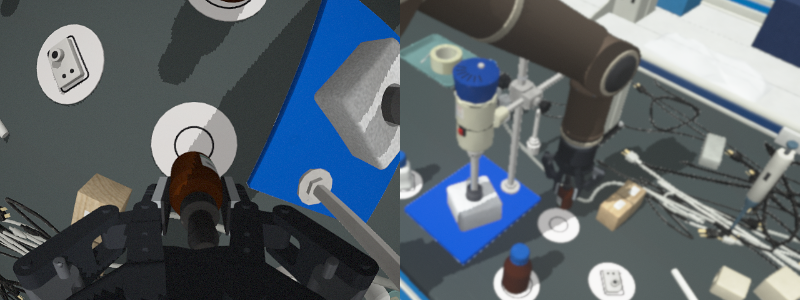

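The dropper is over its mat at (193,140), and the arm clears the head and clamp. Lowering.

{"op": "move_arm", "data": {
  "moves": [
    [0.028,0,-0.001,0.025,0],
    [0.028,0,-0.001,0.05,0],
    [0.028,0,-0.001,0.068,0],
    [0.028,0,-0.001,0.075,0],
    [0.028,0,-0.001,0.078,0],
    [0.028,0,-0.001,0.079,0],
    [0.028,0,-0.001,0.08,0],
    [0.028,0,-0.001,0.08,0]
  ]
}}

```text
time_s: 31.0
eef_pos: [0.6242, -0.1994, 0.0395]
eef_rot: [[-0.927, -0.375, 0.002], [-0.375, 0.927, -0.001], [-0.001, -0.001, -1.0]]
wrist_force: [0.1, -0.1, 0.5]
grip_width: 0.033
grasp_force: 59.8
```

{"op": "move_arm", "data": {
  "moves": [
    [0.028,0,0,0.001,0],
    [0.028,0,0,0.001,0],
    [0.04,0,0,0.001,0],
    [0.05,0,0,0.001,0],
    [0.06,0,0,0.001,0],
    [0.06,0,0,0.001,0],
    [0.06,0,0,0.001,0],
    [0.06,0,0,-0.03,0],
    [0.06,0,0,-0.07,0],
    [0.06,0,0,-0.09,0]
  ]
}}

```text
time_s: 32.0
eef_pos: [0.6248, -0.1993, 0.1316]
eef_rot: [[-0.927, -0.375, 0.003], [-0.375, 0.927, -0.001], [-0.003, -0.002, -1.0]]
wrist_force: [0.5, 1.4, 0.5]
grip_width: 0.0601
grasp_force: 0.0
```

{"op": "move_arm", "data": {
  "moves": [
    [0.06,0.01,-0.03,-0.01,0],
    [0.06,0.025,-0.065,-0.02,0],
    [0.06,0.04,-0.1,-0.05,0],
    [0.06,0.055,-0.13,-0.08,0],
    [0.06,0.055,-0.13,-0.09,0],
    [0.06,0.055,-0.13,-0.09,0]
  ]
}}

```text
time_s: 32.6
eef_pos: [0.6217, -0.3415, 0.2203]
eef_rot: [[-0.928, -0.373, 0.003], [-0.373, 0.928, -0.001], [-0.002, -0.002, -1.0]]
wrist_force: [0.1, 0.5, -0.7]
grip_width: 0.0599
grasp_force: 0.0
```

```bash
python3 - <<'E'
from bench import r,eyes
from sq import *
s=r.state(); print(s["eef_pos"].round(3))
d=eyes.snapshot("wrist"); W=wristcloud(s,d); e=eyes.snapshot("scene"); V=cloud(e); D=cloud(eyes.snapshot("side"))
def fit(W,c,lo,hi,rr,n):
    P=W[(np.hypot(W[...,0]-c[0],W[...,1]-c[1])<rr+.02)&(W[...,2]>lo)&(W[...,2]<hi)]
    if len(P)<20: return print(n,len(P))
    o=minimize(lambda p:(abs(np.hypot(P[:,0]-p[0],P[:,1]-p[1])-rr)).mean()*1e3,c,method="Nelder-Mead");print(n,len(P),o.x.round(4),round(o.fun,2))
for nm,w in(("w",W),("s",V)):
    fit(w,(.623,-.199),.012,.05,.018,nm+" drop body"); fit(w,(.623,-.199),.068,.08,.010,nm+" drop collar")
    fit(w,(.431,-.238),.015,.09,.030,nm+" amber body"); fit(w,(.431,-.238),.12,.134,.0195,nm+" amber cap")
print("sq",sqfit(V,(.432,.1655),.014,.065))
fit(D,(.768,.263),.01,.08,.023,"white")
cv2.imwrite("pics/f.png",np.hstack([cv2.resize(d["img"],(400,300)),cv2.resize(e["img"][100:400,180:580],(400,300))])[:,:,::-1])
E
```

```text
[ 0.622 -0.341  0.22 ]
w drop body 616 [ 0.6263 -0.2   ] 0.33
w drop collar 311 [ 0.6259 -0.1995] 1.15
w amber body 2913 [ 0.4295 -0.2337] 1.39
w amber cap 584 [ 0.4293 -0.2336] 0.42
s drop body 152 [ 0.627  -0.2008] 0.74
s drop collar 39 [ 0.6268 -0.2006] 1.19
s amber body 617 [ 0.4307 -0.2349] 1.27
s amber cap 76 [ 0.4309 -0.2349] 0.62
sq (290, array([0.4325, 0.1664]), np.float64(52.19097337322227), np.float64(1.3171179832873248))
white 608 [0.7686 0.2631] 2.0
```

View pics/f.png

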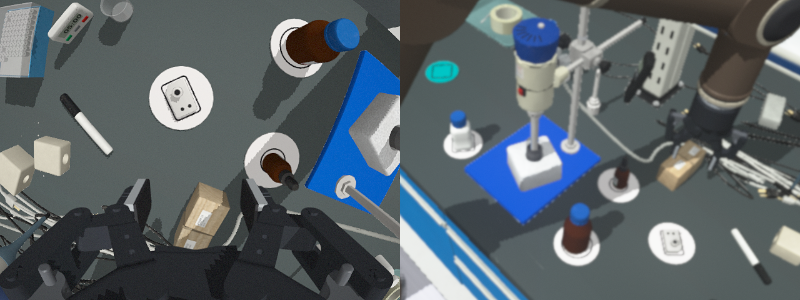

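All four things stand upright on their mats, within about 4 mm of centre, and the white bottle has not moved. The robot touches nothing, so I'm handing in.

```bash
python3 -c "
from bench import r;print(r.hand_in())"
```

```text
the job is handed in; nothing more can be done
None
```

I put all four things upright on their matching mats, each within about 4 mm of centre by camera, with the part and the square bottle turned to line up; the white bottle and homogeniser were left untouched, and I handed the job in at about 33 s (the hand-in gave no verdict).

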